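# Lock the stop post with its second nut

## Robot

A 6-joint arm with a two-finger parallel gripper is mounted at the origin on the work surface. World frame = base frame: x ahead of the robot, y to its left, z up, the work surface at z = 0. Lengths are in mm, angles in rad, forces in N, time in s.
With the tool pointing down it reaches from about 275 to 750 mm from the base axis. Payload 10.2 kg.
Tool frame: the origin (TCP) lies at the very end of the fingers, on their centre line; the grasp point (between the pads) lies 19 mm behind it; z points along the fingers, y is the line along which they close (so a half turn about z gives the same grasp; the last joint's range is limited). The gripper opens to 85 mm and grips with 20 to 120 N. Pads are 22 mm wide; open, the fingers measure 114 mm over their backs; the gripper's body (76 mm by 85 mm) begins 54 mm behind the grasp point. The pads swing forward as they close: fully open they stand 13 mm farther back than shut.
Start: joints at [-1.474, 0.313, 1.498, -0, 1.331, -0.223], TCP at [165.035, -498.392, 231.294] pointing down, gripper open.
Joint ranges: [-2.94, 2.94], [-0.97, 2.17], [0.19, 2.56], [-1.23, 4.37], [0.02, 3.11], [-2.88, 2.88]. Speed limits (rad/s): [2.39, 2.39, 3.01, 3.14, 3.14, 3.14].

## Interface

Orientations are given as a unit quaternion [w, x, y, z].
In Python, from rig import monitor, eyes, job gives the robot as it stands. The module is installed in compiled form; this text tells all that it offers.
- The arm moves only by the tool send_rows, never from a script. Its argument "targets" is one flat list of numbers, 7 for each row, row after row: the turn, a rotation vector about the tool's x, y, z in degrees, then the shift along the tool's x, y, z in units of 60 mm (1.0 is 60 mm), then the opening, from -1 (shut) to 1 (fully open), so that 0 is half open. A call has 1 to 5 rows; each row shifts and turns the commanded pose from where the row before left it, along the tool's axes as they then stand; what a row does not reach is not made up. A row lasts 1/8 s, in which the tool goes at most 62.5 mm and 10.7 degrees, less where a joint would pass 70% of its speed; a pose out of reach is approached as far as the arm can. A call is refused whole if a number of a shift passes 1 or a number of a turn 10.7, either way. A call with a gripper value outside its range is refused whole. The fingers move at their own pace and stop on an object; "newtons" is the grip in N (left out, the last holds). Time passes only in rows, so rows that do not move let the fingers close. It gives the time, the measured TCP pose, the force, the opening and the grip force at its end, in the units of the state.
- monitor.sense(): the state, without advancing time (a new reading comes with each control period).
- eyes.capture(name): name is "scene" or "top" or "wrist"; returns a dict with "img" (480x640x3 uint8, red, green, blue), "K" (3x3 intrinsics, pixels), "R" (3x3) and "t" (3): a world point X has camera coordinates R X + t. Camera axes: x right, y down, z forward; pixel columns grow to the right and rows downward; lengths in mm; the calibration is good to about 2 mm. A picture is of the moment at which its call begins. There is no depth.
- job.finish_job(): hands the job in; it is judged then, once.
The state is a dict: "time_s": time; "joints": joint angles; "dq": joint speeds; "tau": joint torques, N m; "eef_pos": TCP position; "ee_rot": TCP orientation; "force": force on the tool from outside, world axes, zero at the start; "wrist_torque": the same for the moment, N m; "grip_width": opening from 0.0 (shut) to 1.0 (fully open); "grip_force": force on a finger pad.
Only numpy, scipy, OpenCV 4.12 (cv2) and the standard library are available. Lean on these libraries where they do the work, as an engineer would, in place of code of your own. Each camera call takes 0.05 s, during which the arm holds its last target. There are 200 camera calls.

## Task

On the bench stop post with the blue foot, the upper hex nut is still loose on its thread: run it down clockwise until it meets the brass spring washer on the ring nut below, then tighten it about an eighth of a turn more so that it locks. Stop well short of a quarter turn past first contact, which would crush the washer, do not let the ring nut turn from its setting, and leave everything else on the bench where it is.

Things in the scene. Friction and masses are not known exactly. Their poses are not given: they have to be found in the camera images.
- post: the post to lock, bolted to the bench: round blue foot, 84 mm across, 16 mm high, with a 42 mm boss up to 30 mm; upright 20 mm threaded stud ending 94 mm above the bench. On the stud from below: dark ring nut (30 to 46 mm), brass spring washer (46 to 51 mm), a gap, the loose hex lock nut. Origin: centre of the foot's underside, at bench level; z up along the stud
- nut_mid (a point): centre of the hex lock nut: 36 mm across flats, 28 mm tall (this point is mid-height, on the stud axis). Turns with its hex: z up, x square to two opposite flats, as are 60 and 120 deg from x. Clockwise from above runs it down 10 mm a turn (1.59 mm per rad). Gap to the washer at the start 3.5 to 7 mm. The hex drives the core through a rubber bush (2.2 N m per rad) and springs back when let go
- washer_top (a point): centre of the top of the brass spring washer (31 mm across), on the stud axis, 51 mm above the foot's underside. Turning torque at the hex: 0.12 N m while running free; on the washer it first climbs with the bush to 0.45 N m, then the nut squashes the washer and it climbs by 0.35 N m per rad of the core; 0.6 to 0.65 N m is well tightened. The core stays where it is let go; grip it firmly (60 N)
- setting_ring (a point): centre of the dark round ring nut (31 mm across, 16 mm tall) under the washer, 38 mm above the foot's underside; it only turns about the stud
- setting_nut (a joint): angle of the ring nut about the stud from its setting, rad, 0 at the start, positive clockwise from above; it is held by friction of about 1.1 N m
- locked_post: the neighbouring post, same sizes, yellow foot, already locked and fixed (its nut sits tight on its washer); not to be worked on. Origin: centre of the underside of its foot
- spare_nut: loose thin hex nut lying on the bench, 30 mm across flats, 14 mm tall; origin under its centre
- collet: loose dark steel collet standing on the bench, 40 mm across, 48 mm tall; origin under its centre
- tool_holder: loose steel tool holder standing on the bench, 62 mm across its collar, 85 mm tall; origin under its centre
- spray_bottle: loose clear bottle with white cap, 72 mm across, 190 mm tall; origin under its centre
- screwdriver: loose screwdriver with green handle lying on the bench; origin under its middle, lying along its x axis
- spanner: loose steel spanner lying on the bench; origin under its middle, lying along its x axis
- parts_tray: loose red plastic tray with compartments, 130 x 180 x 35 mm; origin under its centre
Not all that is in view belongs to the job. What is shaped like the post but orange is not meant.

How it is judged (in metres and radians):
On the way, in this order (a step that is already met when the one before it is completed fails the run):
1. the lock nut is run down to the washer: its underside is within 1.2 mm of the unloaded washer (z of nut_mid in the frame of post below 0.0662 m), for 0.05 s.
2. the lock nut is tightened: it squashes the washer by more than 0.35 mm (z of nut_mid in the frame of post below 0.06465 m), for 0.2 s.
At the end, for the whole second after the job is handed in: The lock nut, let go, stays tight: its underside has squashed the washer by 0.35 to 2.0 mm below where they first met (an eighth of a turn of the hex past first contact gives about 0.8 mm, a quarter about 1.9), and the ring nut is within 0.15 rad of its setting (z of nut_mid in the frame of post between 0.063 and 0.06465 m and value of joint setting_nut between -0.15 and 0.15 rad); the robot touches nothing.
It fails at once if the washer is crushed (squashed by more than 2 mm, the hex about 1.65 rad past first contact) (z of nut_mid in the frame of post below 0.063 m).
It fails at once if the ring nut is turned more than 0.15 rad from its setting (value of joint setting_nut above 0.15 rad or value of joint setting_nut below -0.15 rad).
It fails at once if another thing on the bench is moved more than 30 mm (distance of any of spare_nut, collet, tool_holder, spray_bottle, screwdriver, spanner, parts_tray from where it was at the start of the episode above 0.03 m).
It also fails if it takes over 72 s, if anything falls off the work surface, if the arm or the gripper's body presses on something with over 40 N, if the wrist force passes 120 N, or if a joint passes its speed limit or range.

## Working session

There is one attempt and no reset: what is moved stays moved. The work goes in short steps, Python scripts to look and compute and a tool call to move; the robot and the scene stay as the last step left them, time stands still between calls to the robot, and variables do not carry over. Pictures are saved under pics/ and viewed, at most 10 in all, crops included, and the job is handed in when it is done.

Besides the shell and the picture viewer there is one more tool, called after "Emit:" in YAML: its name, and indented under it one key for each argument. send_rows: Moves the arm, as the interface text tells. Its arguments: {"type":"object","properties":{"targets":{"type":"array","items":{"type":"number"}},"newtons":{"type":"number"}},"required":["targets"]}

```bash
mkdir -p pics
python3 - <<'E'
from rig import monitor, eyes
import cv2, numpy as np
for n in ("scene","top"):
    c=eyes.capture(n); cv2.imwrite(f"pics/{n}0.png",c["img"][:,:,::-1]); np.savez(f"{n}0.npz",**c)
    print(n,c["K"].tolist(),c["R"].round(3).tolist(),c["t"].round(1).tolist())
print(monitor.sense())
E
```

```text
scene [[464.4574314437648, 0.0, 317.8884646908147], [0.0, 464.4574314437648, 247.14568156377032], [0.0, 0.0, 1.0]] [[0.226, 0.974, 0.008], [0.792, -0.179, -0.584], [-0.567, 0.138, -0.812]] [-149.3, -430.1, 1413.8]
top [[616.1374387635325, 0.0, 323.59174382986043], [0.0, 616.1374387635325, 231.68474242065102], [0.0, 0.0, 1.0]] [[-0.0, -1.0, -0.003], [-0.997, 0.0, -0.073], [0.073, 0.003, -0.997]] [2.6, 592.0, 1710.7]
{'time_s': 0.1, 'joints': array([-1.47441486e+00,  3.13424965e-01,  1.49834166e+00, -4.38115498e-05,
        1.33102537e+00, -2.23420244e-01]), 'dq': array([-1.60838508e-03, -2.19998479e-03, -2.37079052e-03,  2.21722620e-04,
        9.10572064e-04,  6.17644170e-05]), 'tau': array([ 2.22018367e-03, -4.12900937e+01, -2.60144681e+01, -2.47685048e-04,
        2.95240206e-03,  2.95704820e-05]), 'eef_pos': array([ 164.99368103, -498.15691887,  230.78381015]), 'ee_rot': array([-5.99811596e-04,  9.87242066e-01,  1.59225448e-01,  1.68320157e-05]), 'force': array([ 0.11128087, -0.14205039,  0.00665955]), 'wrist_torque': array([-0.03709075,  0.01690846, -0.01917959]), 'grip_force': 0.0, 'grip_width': 0.9974215735424784}
```

View pics/scene0.png

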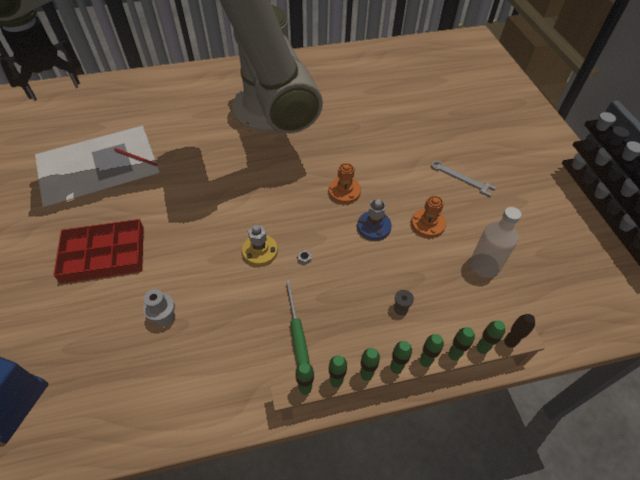

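View pics/top0.png

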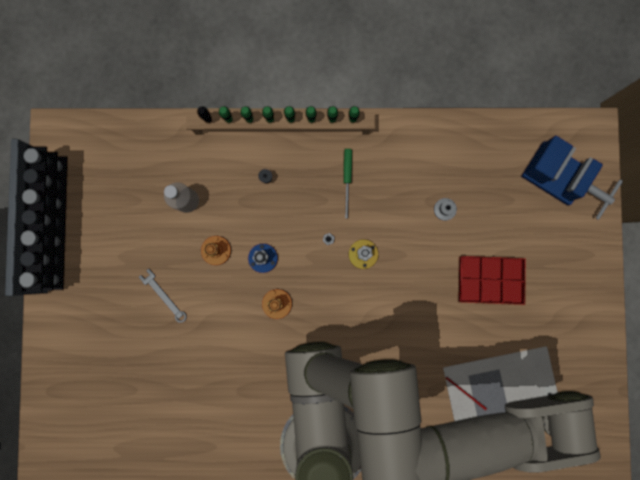

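The scene image shows the blue-foot post at about (375,220), and the top image shows it at (263,257). Similar candidates are the two orange posts (top: 216,250 and 277,303) and the yellow, already locked one (363,254). Only the blue-footed one fits. I'll confirm it in a crop and measure it.

```bash
cat > h.py <<'E'
import numpy as np, cv2
def ray(c,uv,z):
    d=c["R"].T@np.linalg.inv(c["K"])@np.array([uv[0],uv[1],1.]); o=-c["R"].T@c["t"]
    return o+d*(z-o[2])/d[2]
def proj(c,X):
    p=c["K"]@(c["R"]@np.array(X,float)+c["t"]); return p[:2]/p[2]
def blue(c,box=None):
    hsv=cv2.cvtColor(c["img"],cv2.COLOR_RGB2HSV); m=cv2.inRange(hsv,(105,120,40),(130,255,255))
    if box: k=np.zeros_like(m); a,b,e,f=box; k[b:f,a:e]=255; m&=k
    cs,_=cv2.findContours(m,cv2.RETR_EXTERNAL,cv2.CHAIN_APPROX_NONE); return max(cs,key=cv2.contourArea)
E
python3 - <<'E'
from h import *
for n,box in (("scene",(330,180,420,260)),("top",(230,225,300,290))):
    c=dict(np.load(n+"0.npz")); h=cv2.convexHull(blue(c,box)); e=cv2.fitEllipse(h)
    print(n,e,ray(c,e[0],10).round(1),ray(c,e[0],16).round(1))
a=cv2.imread("pics/scene0.png")[170:270,310:460]; b=cv2.imread("pics/top0.png")[220:320,190:340]
cv2.imwrite("pics/crop1.png",np.hstack([cv2.resize(x,None,fx=2.66,fy=2.66,interpolation=2) for x in (a,b)]))
E
```

```text
scene ((385.4193420410156, 224.9169464111328), (9.266626358032227, 15.27209186553955), 9.898526191711426) [527.2 200.   10. ] [531.6 197.8  16. ]
top ((263.3046875, 258.2470703125), (25.24173927307129, 27.35647964477539), 33.59296798706055) [517.7 172.7  10. ] [517.6 172.1  16. ]
```

View pics/crop1.png

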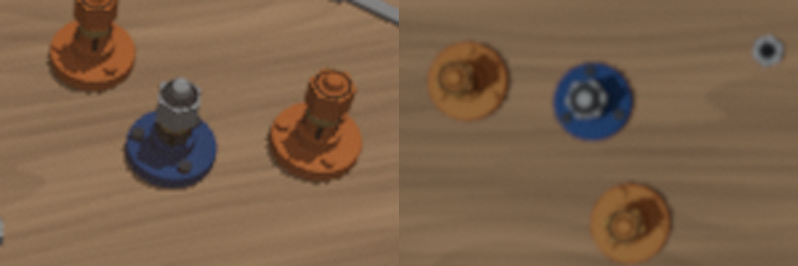

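The crop confirms the choice: the blue foot carries the grey nut, and both neighbours are orange. The post is near (517,172). I'm moving over it.

Emit:
send_rows:
  targets: [0, 0, 0, 0.6, -0.58, 0, 1, 0, 0, 0, 0.6, -0.58, 0, 1, 0, 0, 0, 0.6, -0.58, 0, 1, 0, 0, 0, 0.6, -0.58, 0, 1, 0, 0, 0, 0.6, -0.58, 0, 1]

```text
time_s: 0.72
eef_pos: [281.6, -275.0, 231.1]
ee_rot: [-0.0, 0.987, 0.159, 0.0]
force: [0.2, -0.3, 0.6]
grip_width: 0.997
grip_force: 0.0
```

Emit:
send_rows:
  targets: [0, 0, 0, 0.6, -0.58, 0, 1, 0, 0, 0, 0.6, -0.58, 0, 1, 0, 0, 0, 0.6, -0.58, 0, 1, 0, 0, 0, 0.6, -0.58, 0, 1, 0, 0, 0, 0.6, -0.58, 0, 1]

```text
time_s: 1.35
eef_pos: [397.8, -53.2, 231.3]
ee_rot: [0.0, 0.987, 0.159, 0.0]
force: [0.6, -1.3, 0.5]
grip_width: 0.995
grip_force: 0.0
```

Emit:
send_rows:
  targets: [0, 0, 0, 0.6, -0.58, 0, 1, 0, 0, 0, 0.6, -0.58, 0, 1, 0, 0, 0, 0.6, -0.58, 0, 1, 0, 0, 0, 0.6, -0.58, 0, 1, 0, 0, 0, 0.3, -0.3, 0, 1]

```text
time_s: 1.98
eef_pos: [502.1, 147.4, 230.7]
ee_rot: [-0.0, 0.987, 0.16, -0.0]
force: [0.1, -0.2, -0.6]
grip_width: 1.003
grip_force: 0.0
```

Run:
```python
from rig import monitor, eyes
from h import *
s=monitor.sense(); print({k:np.round(s[k],3) for k in("time_s","joints","eef_pos","ee_rot")})
c=eyes.capture("wrist"); cv2.imwrite("pics/w1.png",c["img"][:,:,::-1]); np.savez("w1.npz",**c)
print(proj(c,(517,172,80)),(-c["R"].T@c["t"]).round(1),c["R"].round(2).tolist())
```

```text
{'time_s': np.float64(1.975), 'joints': array([0.061, 0.31 , 1.503, 0.   , 1.329, 1.31 ]), 'eef_pos': array([502.113, 147.358, 230.701]), 'ee_rot': array([-0.   ,  0.987,  0.16 , -0.   ])}
[293.9008532  187.76335134] [580.9 174.3 373.5] [[0.32, -0.95, 0.0], [-0.9, -0.3, 0.33], [-0.31, -0.1, -0.95]]
```

View pics/w1.png

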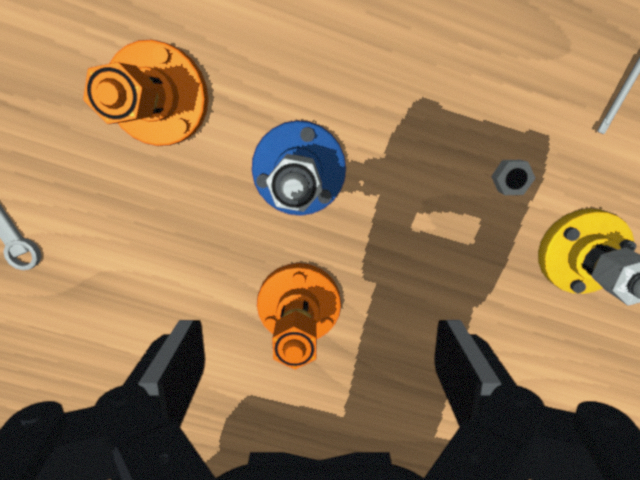

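The wrist view shows the blue post with its foot centred at about (298,168) and the hex nut with stud at about (293,185). Next I'll measure the axis and hex angle.

Run:
```python
from h import *
c=dict(np.load("w1.npz")); im=c["img"]
h=cv2.convexHull(blue(c,(240,110,360,225))); e=cv2.fitEllipse(h); print(e,ray(c,e[0],16).round(1),ray(c,e[0],8).round(1))
# rectify onto plane z=84, centred (517,172), 10px/mm... 8 px/mm
s=7;x0,y0=517,172
pts=np.float32([(x0-35,y0-35),(x0+35,y0-35),(x0+35,y0+35),(x0-35,y0+35)])
src=np.float32([proj(c,(p[0],p[1],84.2)) for p in pts]); dst=np.float32([((p[0]-x0+35)*s,(p[1]-y0+35)*s) for p in pts])
w=cv2.warpPerspective(im,cv2.getPerspectiveTransform(src,dst),(70*s,70*s),flags=2)
cv2.imwrite("pics/rect.png",w[:,:,::-1])
```

```text
((298.38287353515625, 167.43910217285156), (92.18997955322266, 93.2649917602539), 152.68423461914062) [521.5 173.1  16. ] [520.2 173.1   8. ]
```

View pics/rect.png

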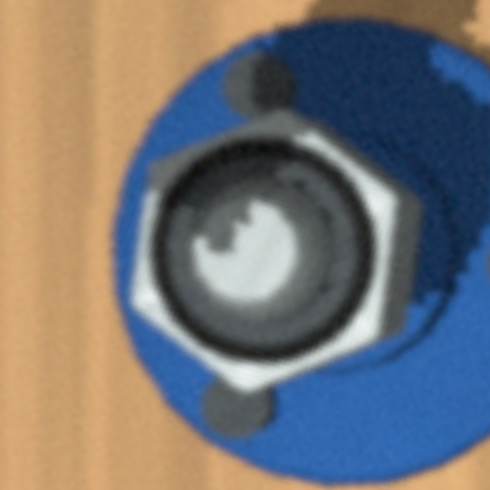

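Hex centre is about (519.9,172.9), with flat normals at 8° mod 60. I'll turn the tool −200° to give room for a long clockwise stroke; its y axis then lies at about 128°, on a flat normal.

Emit:
send_rows:
  targets: [0, 0, 0, 0.42, -0.31, 0, 1, 0, 0, -10, 0, 0, 0, 1, 0, 0, -10, 0, 0, 0, 1, 0, 0, -10, 0, 0, 0, 1, 0, 0, -10, 0, 0, 0, 1]

```text
time_s: 2.65
eef_pos: [519.6, 170.5, 231.0]
ee_rot: [-0.0, 0.872, 0.49, -0.0]
force: [-0.7, -0.4, 1.0]
grip_width: 1.0
grip_force: 0.0
```

Emit:
send_rows:
  targets: [0, 0, -10, 0, 0, 0, 1, 0, 0, -10, 0, 0, 0, 1, 0, 0, -10, 0, 0, 0, 1, 0, 0, -10, 0, 0, 0, 1, 0, 0, -10, 0, 0, 0, 1]

```text
time_s: 3.28
eef_pos: [519.6, 170.5, 231.0]
ee_rot: [-0.0, 0.583, 0.812, -0.0]
force: [0.4, -0.3, 0.1]
grip_width: 1.002
grip_force: 0.0
```

Emit:
send_rows:
  targets: [0, 0, -10, 0, 0, 0, 1, 0, 0, -10, 0, 0, 0, 1, 0, 0, -10, 0, 0, 0, 1, 0, 0, -10, 0, 0, 0, 1, 0, 0, -10, 0, 0, 0, 1]

```text
time_s: 3.9
eef_pos: [519.6, 170.5, 231.0]
ee_rot: [-0.0, 0.185, 0.983, -0.0]
force: [-0.7, -0.4, -0.0]
grip_width: 1.001
grip_force: 0.0
```

Emit:
send_rows:
  targets: [0, 0, -10, 0, 0, 0, 1, 0, 0, -10, 0, 0, 0, 1, 0, 0, -10, 0, 0, 0, 1, 0, 0, -10, 0, 0, 0, 1, 0, 0, -10, 0, 0, 0, 1]

```text
time_s: 4.53
eef_pos: [519.6, 170.6, 231.0]
ee_rot: [-0.0, -0.247, 0.969, 0.0]
force: [-0.0, 0.3, -0.1]
grip_width: 0.998
grip_force: 0.0
```

Emit:
send_rows:
  targets: [0, 0, -10, 0, 0, 0, 1, 0, 0, 0, 0, 0, 0.3, 1, 0, 0, 0, 0, 0, 0, 1]

```text
time_s: 4.9
eef_pos: [519.1, 170.5, 212.1]
ee_rot: [-0.001, -0.328, 0.945, 0.0]
force: [-0.6, -0.5, 0.4]
grip_width: 1.0
grip_force: 0.0
```

Run:
```python
from rig import monitor, eyes
from h import *
from scipy.spatial.transform import Rotation as Ro
s=monitor.sense(); print({k:np.round(s[k],3) for k in("time_s","joints","eef_pos","ee_rot")})
q=s["ee_rot"]; T=Ro.from_quat(q,scalar_first=True).as_matrix(); print(T.round(3).tolist(),"yang",np.degrees(np.arctan2(T[1,1],T[0,1])))
c=eyes.capture("wrist"); np.savez("w2.npz",**c)
try:
    e=cv2.fitEllipse(cv2.convexHull(blue(c))); print(e,ray(c,e[0],16).round(1))
except Exception as x: print(x)
s=7;x0,y0=520,173
pts=np.float32([(x0-35,y0-35),(x0+35,y0-35),(x0+35,y0+35),(x0-35,y0+35)])
src=np.float32([proj(c,(p[0],p[1],84.2)) for p in pts]); dst=np.float32([((p[0]-x0+35)*s,(p[1]-y0+35)*s) for p in pts])
w=cv2.warpPerspective(c["img"],cv2.getPerspectiveTransform(src,dst),(70*s,70*s),flags=2)
cv2.imwrite("pics/rect2.png",w[:,:,::-1])
```

```text
{'time_s': np.float64(4.9), 'joints': array([ 0.103,  0.376,  1.46 , -0.   ,  1.308, -2.136]), 'eef_pos': array([519.117, 170.541, 212.137]), 'ee_rot': array([-0.001, -0.328,  0.945,  0.   ])}
[[-0.785, -0.62, -0.003], [-0.62, 0.785, -0.0], [0.003, 0.002, -1.0]] yang 128.30079223865346
((320.4233093261719, 202.99533081054688), (93.60731506347656, 94.48074340820312), 91.56741333007812) [517.2 171.   16. ]
```

View pics/rect2.png

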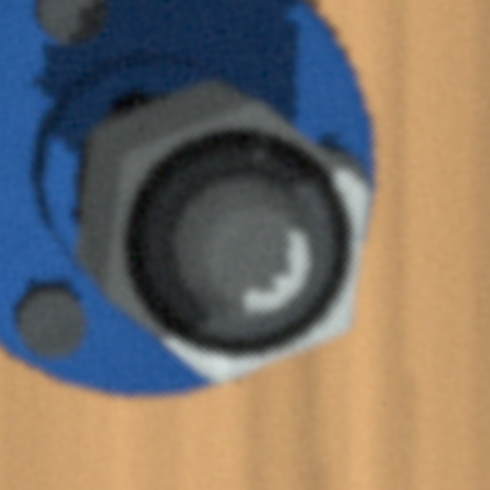

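The second view gives centre (519.0,172.7); averaged over both views it is (519.4,172.4), with the hex angle confirmed. Now I'll centre, descend and grip at 60 N.

Emit:
send_rows:
  targets: [0, 0, 0, -0.023, 0.022, 0.9, 1, 0, 0, 0, 0, 0, 0.9, 1, 0, 0, 0, 0, 0, 0.8, 1, 0, 0, 0, 0, 0, 0.1, 1, 0, 0, 0, 0, 0, 0, 1]
  newtons: 60

```text
time_s: 5.58
eef_pos: [521.1, 172.9, 52.9]
ee_rot: [0.001, -0.328, 0.945, -0.0]
force: [0.9, 0.3, 0.7]
grip_width: 0.997
grip_force: 0.0
```

Emit:
send_rows:
  targets: [0, 0, 0, 0, 0, 0, -1, 0, 0, 0, 0, 0, 0, -1, 0, 0, 0, 0, 0, 0, -1, 0, 0, 0, 0, 0, 0, -1, 0, 0, 0, 0, 0, 0, -1]
  newtons: 60

```text
time_s: 6.2
eef_pos: [520.3, 173.0, 52.2]
ee_rot: [0.0, -0.328, 0.945, 0.0]
force: [-1.6, 0.6, 6.4]
grip_width: 0.41
grip_force: 63.7
```

```bash
cat > st.py <<'E'
from rig import monitor
from h import *
from scipy.spatial.transform import Rotation as Ro
s=monitor.sense(); T=Ro.from_quat(s["ee_rot"],scalar_first=True).as_matrix()
print("t",s["time_s"],"j6",s["joints"][5].round(3),"pos",s["eef_pos"].round(2),"Ftool",(T.T@s["force"]).round(1),"Mw",s["wrist_torque"].round(3),"tau6",round(float(s["tau"][5]),3),"w",round(float(s["grip_width"]),3),"g",round(float(s["grip_force"]),1),"yang",np.degrees(np.arctan2(T[1,1],T[0,1])).round(2))
E
python3 st.py
python3 - <<'E'
from rig import eyes
from h import *
c=eyes.capture("wrist"); cv2.imwrite("pics/w3.png",c["img"][:,:,::-1])
E
```

```text
t 6.2 j6 -2.133 pos [520.28 173.01  52.15] Ftool [ 0.9  1.5 -6.4] Mw [ 0.108  0.346 -0.025] tau6 -0.012 w 0.41 g 63.7 yang 128.33
```

View pics/w3.png

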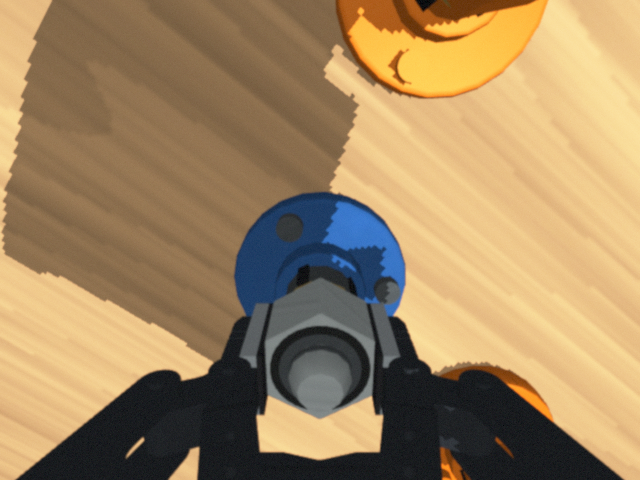

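The grip sits square on two opposite flats, with the nut at about (320,350) between the pads. I'll run it down clockwise.

Emit:
send_rows:
  targets: [0, 0, 10, 0, 0, 0.005, -1, 0, 0, 10, 0, 0, 0.005, -1, 0, 0, 10, 0, 0, 0.005, -1, 0, 0, 10, 0, 0, 0.005, -1]

```text
time_s: 6.75
eef_pos: [520.3, 172.9, 51.1]
ee_rot: [0.0, 0.017, 1.0, 0.0]
force: [-2.6, -0.1, 6.9]
grip_width: 0.411
grip_force: 63.8
```

```bash
python3 st.py
```

```text
t 6.75 j6 -1.429 pos [520.32 172.91  51.06] Ftool [ 2.6 -0.2 -6.9] Mw [-0.021  0.431  0.155] tau6 -1.74 w 0.411 g 63.8 yang 88.02
```

Emit:
send_rows:
  targets: [0, 0, 10, 0, 0, 0.005, -1, 0, 0, 10, 0, 0, 0.005, -1, 0, 0, 10, 0, 0, 0.005, -1, 0, 0, 10, 0, 0, 0.005, -1, 0, 0, 10, 0, 0, 0.005, -1]

```text
time_s: 7.38
eef_pos: [520.3, 172.8, 49.6]
ee_rot: [0.0, 0.438, 0.899, 0.0]
force: [-3.0, -1.8, 8.7]
grip_width: 0.414
grip_force: 63.9
```

```bash
python3 st.py
```

```text
t 7.375 j6 -0.556 pos [520.27 172.8   49.63] Ftool [ 0.5 -3.4 -8.7] Mw [-0.168  0.635  0.118] tau6 -1.741 w 0.414 g 63.9 yang 38.02
```

Emit:
send_rows:
  targets: [0, 0, 10, 0, 0, 0.005, -1, 0, 0, 10, 0, 0, 0.005, -1, 0, 0, 10, 0, 0, 0.005, -1, 0, 0, 0, 0, 0, 0, -1]

```text
time_s: 7.88
eef_pos: [520.1, 172.8, 48.7]
ee_rot: [0.0, 0.654, 0.756, 0.0]
force: [-3.6, -0.4, 8.4]
grip_width: 0.413
grip_force: 64.0
```

```bash
python3 st.py
```

```text
t 7.875 j6 -0.037 pos [520.14 172.79  48.74] Ftool [ 0.1 -3.7 -8.4] Mw [-0.144  0.651  0.064] tau6 0.826 w 0.413 g 64.0 yang 8.24
```

Emit:
send_rows:
  targets: [0, 0, 10, 0, 0, 0.005, -1, 0, 0, 10, 0, 0, 0.005, -1, 0, 0, 0, 0, 0, 0, -1]

```text
time_s: 8.25
eef_pos: [520.1, 172.8, 48.1]
ee_rot: [0.0, 0.776, 0.631, 0.0]
force: [-3.6, -0.4, 8.9]
grip_width: 0.412
grip_force: 64.1
```

```bash
python3 st.py
```

```text
t 8.25 j6 0.312 pos [520.1  172.79  48.14] Ftool [-1.1 -3.5 -8.9] Mw [-0.071  0.809  0.12 ] tau6 0.825 w 0.412 g 64.1 yang -11.76
```

Emit:
send_rows:
  targets: [0, 0, 10, 0, 0, 0.005, -1, 0, 0, 10, 0, 0, 0.005, -1, 0, 0, 0, 0, 0, 0, -1]

```text
time_s: 8.62
eef_pos: [520.1, 172.8, 47.8]
ee_rot: [0.0, 0.873, 0.487, 0.0]
force: [-4.6, 0.4, 11.1]
grip_width: 0.411
grip_force: 64.4
```

```bash
python3 st.py
```

```text
t 8.625 j6 0.661 pos [520.08 172.83  47.77] Ftool [ -2.1  -4.1 -11.1] Mw [-0.122  0.918  0.378] tau6 1.186 w 0.411 g 64.4 yang -31.71
```

Contact came about 7° ago, with torque climbing to 0.38. From here I'll go in smaller steps.

Emit:
send_rows:
  targets: [0, 0, 10, 0, 0, 0.005, -1, 0, 0, 0, 0, 0, 0, -1]

```text
time_s: 8.88
eef_pos: [520.0, 172.8, 47.5]
ee_rot: [0.0, 0.912, 0.409, 0.0]
force: [-4.5, -0.9, 12.7]
grip_width: 0.408
grip_force: 64.4
```

```bash
python3 st.py
```

```text
t 8.875 j6 0.835 pos [520.05 172.84  47.49] Ftool [ -3.6  -2.8 -12.7] Mw [-0.092  0.981  0.505] tau6 1.221 w 0.408 g 64.4 yang -41.7
```

Emit:
send_rows:
  targets: [0, 0, 10, 0, 0, 0.005, -1, 0, 0, 0, 0, 0, 0, -1]

```text
time_s: 9.12
eef_pos: [520.1, 172.9, 47.3]
ee_rot: [0.0, 0.945, 0.328, 0.0]
force: [-5.3, 0.5, 12.5]
grip_width: 0.41
grip_force: 64.4
```

```bash
python3 st.py
```

```text
t 9.125 j6 1.01 pos [520.06 172.88  47.25] Ftool [ -3.9  -3.7 -12.5] Mw [-0.064  0.996  0.569] tau6 1.272 w 0.41 g 64.4 yang -51.69
```

Emit:
send_rows:
  targets: [0, 0, 7, 0, 0, 0.003, -1, 0, 0, 7, 0, 0, 0.003, -1, 0, 0, 0, 0, 0, 0, -1, 0, 0, 0, 0, 0, 0, -1]

```text
time_s: 9.62
eef_pos: [520.0, 172.9, 46.9]
ee_rot: [0.0, 0.977, 0.212, 0.0]
force: [-6.0, -0.3, 12.8]
grip_width: 0.409
grip_force: 64.4
```

```bash
python3 st.py
```

```text
t 9.625 j6 1.252 pos [520.04 172.89  46.92] Ftool [ -5.6  -2.2 -12.8] Mw [-0.038  0.988  0.577] tau6 0.629 w 0.409 g 64.4 yang -65.58
```

Emit:
send_rows:
  targets: [0, 0, 0, 0, 0, 0, -1]

```text
time_s: 9.75
eef_pos: [520.1, 172.9, 46.9]
ee_rot: [0.0, 0.977, 0.212, 0.0]
force: [-5.8, 0.3, 12.3]
grip_width: 0.412
grip_force: 64.4
```

```bash
python3 st.py
python3 - <<'E'
from rig import monitor,eyes
import numpy as np
v=[]
for i in range(6):
    eyes.capture("top"); v.append(monitor.sense()["wrist_torque"][2])
print(np.round(v,3),np.mean(v))
E
```

```text
t 9.75 j6 1.252 pos [520.05 172.92  46.9 ] Ftool [ -5.2  -2.7 -12.3] Mw [-0.024  0.986  0.615] tau6 0.616 w 0.412 g 64.4 yang -65.58
[0.589 0.61  0.64  0.636 0.663 0.625] 0.6272287165882655
```

Torque averages 0.62 N m, inside the well-tightened band. I'll release and retreat.

Emit:
send_rows:
  targets: [0, 0, 0, 0, 0, 0, 1, 0, 0, 0, 0, 0, 0, 1, 0, 0, 0, 0, 0, 0, 1, 0, 0, 0, 0, 0, 0, 1, 0, 0, 0, 0, 0, 0, 1]

```text
time_s: 10.68
eef_pos: [520.1, 172.7, 45.5]
ee_rot: [-0.0, 0.978, 0.211, -0.0]
force: [0.1, -1.0, 0.5]
grip_width: 0.999
grip_force: 0.0
```

Emit:
send_rows:
  targets: [0, 0, 0, 0, 0, -0.4, 1, 0, 0, 0, 0, 0, -0.8, 1, 0, 0, 0, 0, 0, -0.8, 1, 0, 0, 0, 0, 0, -0.8, 1, 0, 0, 0, 0, 0, 0, 1]

```text
time_s: 11.3
eef_pos: [521.4, 173.0, 217.1]
ee_rot: [0.0, 0.978, 0.211, 0.004]
force: [-0.1, -0.8, -1.5]
grip_width: 0.998
grip_force: 0.0
```

```bash
python3 st.py
python3 - <<'E'
from rig import eyes
from h import *
c=eyes.capture("wrist"); cv2.imwrite("pics/w4.png",c["img"][:,:,::-1])
E
```

```text
t 11.3 j6 1.253 pos [521.41 172.97 217.07] Ftool [-0.4  0.7  1.5] Mw [-0.052  0.038 -0.004] tau6 -0.0 w 0.998 g 0.0 yang -65.67
```

View pics/w4.png

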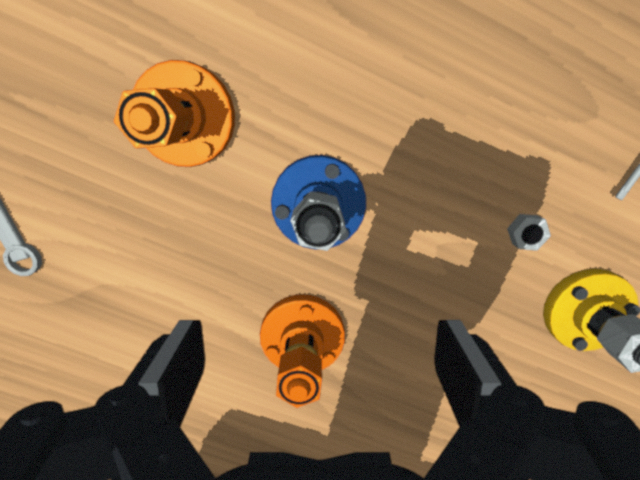

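The view shows the gripper clear of everything, the nut at about (318,225) low on the washer, and the neighbouring parts in place.

```bash
python3 -c "
from rig import job
print(job.finish_job())"
```

```text
the job is handed in; nothing more can be done
None
```

I ran the blue-foot post's lock nut down to its washer and tightened it about 41° past first contact, to roughly 0.62 N m. I then let go, moved the arm clear and handed the job in; the judge gave no result back.

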